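Set the blank step attenuator by clicks and load it

ROBOT

A 6-joint arm with a two-finger parallel gripper is mounted at the origin on the work surface. World frame = base frame: x ahead of the robot, y to its left, z up, the work surface at z = 0. Lengths are in m, angles in rad, forces in N, time in s.
With the tool pointing down it reaches from about 0.25 to 0.775 m from the base axis. Payload 4 kg.
Tool frame: the origin (TCP) lies midway between the tips of the shut fingers; the grasp point (between the pads) lies robot.tcp_to_grasp behind it (robot.tcp_to_grasp is the distance from the TCP to the grasp point, in m); y points along the fingers, x is the direction in which the jaws open and shut, and the axes are right-handed (so a half turn about y gives the same grasp; the last joint's range is limited). The gripper opens to 94 mm and grips with 3 to 60 N. Pads are 16 mm wide; open, the fingers measure 119 mm over their backs; the gripper's body (75 mm by 177 mm) begins 78 mm behind the grasp point.
Start: joints at [-1.367, 0.087, 1.371, -0, 1.684, -0.103], TCP at [0.166, -0.524, 0.175] pointing down, gripper open.
Joint ranges: [-3.1, 3.1], [-0.76, 2.03], [0.27, 2.55], [-1.08, 4.22], [0.17, 2.65], [-2.57, 2.57]. Speed limits (rad/s): [2.79, 2.79, 3.14, 3.14, 3.14, 3.14].

INTERFACE

Orientations are given as [roll, pitch, yaw] about the fixed x, y, z axes, in that order (R = Rz(yaw) Ry(pitch) Rx(roll)).
In Python, from bench import robot gives the robot as it stands.
- The arm moves only by the tool arm_command, never from a script. Its argument "series" is text: rows parted by semicolons, each of 7 numbers parted by spaces: the turn, a rotation vector about the tool's x, y, z in rad, then the shift along the tool's x, y, z in m, then the finger opening in m, from 0 to 0.094. A call has 1 to 12 rows; each row shifts and turns the pose as measured when the row begins, along the tool's axes as they then stand; what a row does not reach is not made up. A row lasts 1/10 s, in which the tool goes at most 50 mm and 8.59 degrees, less where a joint would pass 70% of its speed; a pose out of reach is approached as far as the arm can. A call with a gripper value outside its range is refused whole. The fingers move at their own pace and stop on an object; the grip force is fixed at half the most. Time passes only in rows, so rows that do not move let the fingers close. It gives the time, the measured TCP pose, the force and the opening at its end, in the units of the state.
- robot.get_obs(): the state, without advancing time (a new reading comes with each control period).
- robot.snapshot(name): name is "scene" or "top" or "wrist"; returns the picture (420x560x3 uint8, blue, green, red); there is no depth.
- robot.camera_params(name): a dict with "fx", "fy", "cx", "cy" (pixels), "distortion" ([k1, k2, p1, p2, k3] as OpenCV has them; the pictures are not rectified), "extrinsics" (4x4, takes a point from camera to world coordinates). Camera axes: x right, y up, looking along -z (the intrinsics and any distortion apply to the point x, -y, -z); pixel columns grow to the right and rows downward; lengths in m; the calibration is good to about 2 mm. A picture is of the moment at which its call begins: read the wrist's pose just before it. camera_params takes no time and is no camera call; for the wrist camera it gives the pose at the moment of the call.
- robot.close_job(): hands the job in, once; it reports no verdict.
Trained networks look in the newest picture that a camera, given by its name, has taken for a name from the list of things; names that differ only in an ending like _2 or _b are one class to them, and where a whole thing is asked for, a point or a joint stands for the part that bears it (a point fixed in the world has none). Each returns a list of dicts, best first, with "score" (0 to 1); they miss things now and then, are a little off and sometimes report something else, mostly with a low value. They report only what shows in the picture. A call takes as long as a camera call.
- robot.spot_in(camera, target): "centre" ([x, y, z] in m, in the coordinates of the camera as it stood for that picture, good to about 4 mm: the middle of the surface that is visible of it).
The state is a dict: "time": time; "joint_positions": joint angles; "qvel": joint speeds; "joint_torque": joint torques, N m; "tool_pos": TCP position; "ee_rot": TCP orientation; "wrist_force": force on the tool from outside, world axes, zero at the start; "wrist_torque": the same for the moment, N m; "width": finger opening in m.
Only numpy, scipy, OpenCV 4.12 (cv2) and the standard library are available. Lean on these libraries where they do the work, as an engineer would, in place of code of your own. Each camera call takes 0.05 s, during which the arm holds its last target.

TASK

Set the bench attenuator: turn its blank black selector knob anticlockwise, gently, until it meets its end stop, then from the end position (click zero) clockwise by exactly four clicks, and let go so that it sits in the fourth. Then press the round load key fully in and let it come back up. Never force the selector hard against a stop, do not press the load key before the selector is set, and leave the small trim knob and the other things on the bench alone.

Things in the scene. Friction and masses are not known exactly. Their poses are not given: they have to be found in the camera images.
- attenuator: Grey metal instrument box, 146 x 246 x 62 mm, screwed to the bench by a 300 mm flange; flat aluminium top panel 62 mm above the bench. Origin: centre of its underside; x to its rear (two coax sockets), y along its long side, z up. On the panel, seen from the robot: the large black selector at the left, the round grey load key at the near right, the small trim knob at the far right.
- selector_grip (a point): Point fixed to the box on the selector's upright axis, 24 mm above the panel; does not turn. Selector: unmarked round fluted black knob that does not slip in a grip, 35 mm diameter, 2 to 32 mm above the panel; ten clicks (0 to 9), evenly 15 to 30 deg apart. Leaving a click takes 0.22 N m, fading to halfway, then it pulls into the next as hard. Sprung stops (8 N m/rad) 3 deg past the end clicks; keep below 0.5 N m there.
- load_key (a joint): Travel of the load key in m: 0 is up, 0.005 fully in. Spring return: about 2 N to start it, 5 N fully in.
- load_key_top (a point): Point fixed to the box: centre of the load key's flat top when it is up, 14 mm above the panel. The key is round, grey, 25 mm diameter, in a 34 mm bezel, 132 mm from the selector's axis; it goes straight down 5 mm.
- trim_mark (a point): Edge of the trim knob's top, at its white line, 8 mm from its axis. The trim knob is black, 16 mm diameter, 16 mm tall, on the same panel, 63 mm from the load key. Not to be touched.
- mouse: Black computer mouse, 104 x 58 x 34 mm, loose on the bench left of the box. Origin: centre of its underside. To be left alone.
- test_board: Small green circuit board on four brass feet, 70 x 50 x 22 mm, loose on the bench behind the box. Origin: centre of its underside. To be left alone.
- screwdriver: Screwdriver with a black handle, 170 mm long, 26 mm thick, lying loose on the bench right of the box. Origin: under its middle. To be left alone.

How it is judged:
On the way, in this order (a step that is already met when the one before it is completed fails the run):
1. the selector is turned back to its anticlockwise end stop (contact force between stop_lug and stop_post0 above 1 N).
2. the selector sits in the fourth click from its end click, on both index pins of that click (contact force between roller and index_pin4 above 0.5 N and contact force between roller and index_pin5 above 0.5 N), for 0.2 s.
3. the load key is pressed in (value of joint load_key above 0.004 m), for 0.05 s.
At the end, for the whole second after the job is handed in: The selector rests, let go, in the fourth click clockwise from its anticlockwise end click (the end click counts as zero); the load key has been pressed and is up again within 1 mm; the trim knob is unturned and mouse, board and screwdriver are within 10 mm of where they were (all of step 2 and value of joint load_key below 0.001 m); the robot touches nothing.
It fails at once if the selector is forced against a stop (contact force between stop_lug and stop_post0 above 12 N or contact force between stop_lug and stop_post1 above 12 N).
It fails at once if the load key is pressed with the selector not in the fourth click (value of joint load_key above 0.002 m and not (contact force between roller and index_pin4 above 0.5 N and contact force between roller and index_pin5 above 0.5 N)).
It fails at once if the trim knob is turned (distance of trim_mark from where it was at the start of the episode above 0.002 m).
It fails at once if a thing beside the box is disturbed (distance of any of mouse, test_board, screwdriver from where it was at the start of the episode above 0.01 m).
It also fails if it takes over 72 s, if anything falls off the work surface, if the arm or the gripper's body presses on something with over 40 N, if the wrist force passes 120 N, or if a joint passes its speed limit or range.

## Working session

There is one attempt and no reset: what is moved stays moved. The work goes in short steps, Python scripts to look and compute and a tool call to move; the robot and the scene stay as the last step left them, time stands still between calls to the robot, and variables do not carry over. Pictures are saved under pics/ and viewed, and the job is handed in when it is done.

Besides the shell and the picture viewer there is one more tool, called after ">>>" as a command line: name --argument value ..., lists and objects as JSON in quotes. arm_command: Moves the arm, as the interface text tells. Its arguments: {"type":"object","properties":{"series":{"type":"string"}},"required":["series"]}

```bash
ls; mkdir -p pics; python3 - <<'E'
from bench import robot
import cv2,numpy as np
np.set_printoptions(precision=4,suppress=True)
o=robot.get_obs(); print(o); print(robot.tcp_to_grasp)
for c in ["scene","top"]:
    im=robot.snapshot(c); cv2.imwrite(f"pics/{c}0.png",im)
    p=robot.camera_params(c); E=np.array(p["extrinsics"]); print(c,p)
    for t in ["selector_grip","load_key_top","trim_mark","attenuator"]:
        for r in robot.spot_in(c,t)[:2]:
            print(t,r["score"],(E@np.r_[r["centre"],1])[:3])
E
```

```text
pics
{'time': 0.0, 'joint_positions': array([-1.3671,  0.0879,  1.3722, -0.    ,  1.6836, -0.1031]), 'qvel': array([-0.0016, -0.0003, -0.0004, -0.0019, -0.0001, -0.0004]), 'joint_torque': array([ -0.0001, -34.0178, -30.2433,   0.0719,   0.0328,  -0.0002]), 'tool_pos': array([ 0.166 , -0.5237,  0.1742]), 'ee_rot': array([-1.5706,  0.0022, -1.264 ]), 'wrist_force': array([-0.1309,  0.5816,  0.2883]), 'wrist_torque': array([-0.0393,  0.0172, -0.0106]), 'width': 0.09384272080400488}
0.0188
scene {'fx': 421.5334267190009, 'fy': 421.5334267190009, 'cx': 271.4183456612012, 'cy': 209.95751430620416, 'distortion': array([0.0034, 0.    , 0.    , 0.    , 0.    ]), 'extrinsics': array([[-0.7092, -0.5677,  0.418 ,  0.9751],
       [ 0.705 , -0.569 ,  0.4233,  0.3935],
       [-0.0025,  0.5949,  0.8038,  0.7555],
       [ 0.    ,  0.    ,  0.    ,  1.    ]])}
selector_grip 0.64 [ 0.5774 -0.0194  0.0644]
load_key_top 0.69 [ 0.5795 -0.0218  0.065 ]
trim_mark 0.37 [ 0.5739 -0.1218  0.077 ]
top {'fx': 492.69216945236377, 'fy': 492.69216945236377, 'cx': 274.57410962874314, 'cy': 208.02484815649993, 'distortion': array([-0.1407,  0.    ,  0.    ,  0.    ,  0.    ]), 'extrinsics': array([[ 0.0818,  0.974 , -0.2113,  0.4096],
       [-0.9966,  0.0802, -0.0164,  0.0501],
       [ 0.001 ,  0.2119,  0.9773,  1.0539],
       [ 0.    ,  0.    ,  0.    ,  1.    ]])}
selector_grip 0.92 [ 0.5514 -0.06    0.0631]
selector_grip 0.71 [0.649  0.1779 0.0348]
load_key_top 0.76 [ 0.5522 -0.0559  0.0612]
trim_mark 0.61 [ 0.5681 -0.1266  0.0803]
attenuator 0.8 [ 0.5528 -0.056   0.0621]
```

View pics/top0.png

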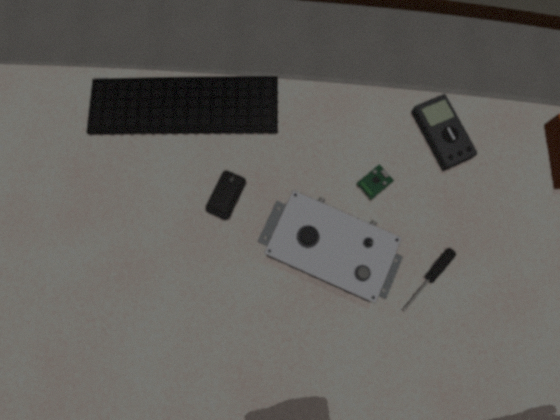

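View pics/scene0.png

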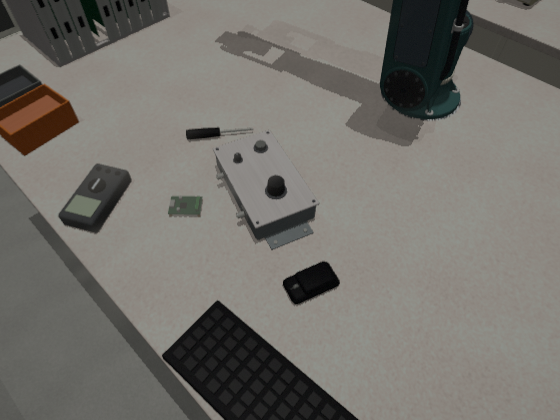

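Top view: selector at about (308,236), load key (362,272), trim knob (368,242). Scene view: selector (276,183), key (260,146), trim (238,156). I'll zoom in for exact centres.

```bash
python3 - <<'E'
import cv2,numpy as np
a=cv2.imread("pics/top0.png")[180:310,255:415]; b=cv2.imread("pics/scene0.png")[120:260,205:335]
a=np.clip(a*2.0,0,255).astype(np.uint8);b=np.clip(b*1.5,0,255).astype(np.uint8)
cv2.imwrite("pics/top0z.png",cv2.resize(a,None,fx=4,fy=4,interpolation=cv2.INTER_CUBIC))
cv2.imwrite("pics/scene0z.png",cv2.resize(b,None,fx=4,fy=4,interpolation=cv2.INTER_CUBIC))
E
```

```text
(no output)
```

View pics/top0z.png

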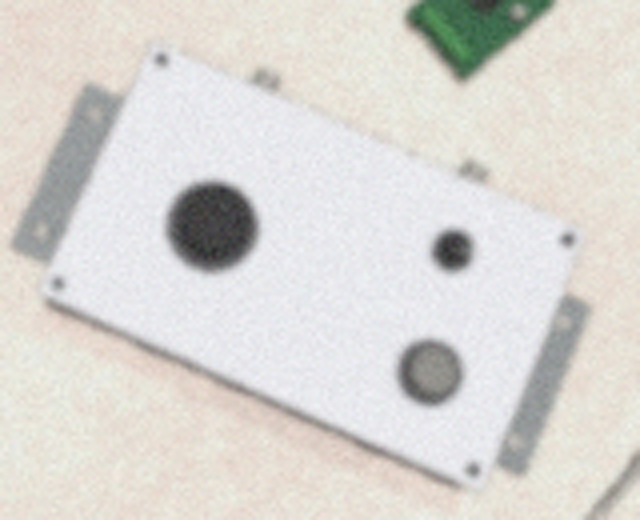

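View pics/scene0z.png

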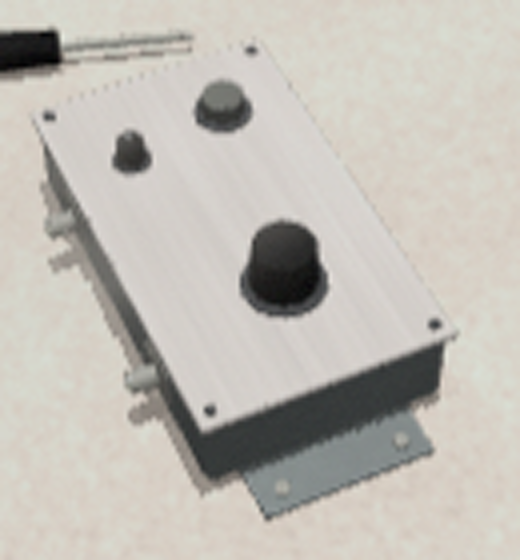

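```bash
cat > h.py <<'E'
from bench import robot
import cv2,numpy as np
np.set_printoptions(precision=4,suppress=True)
def ray(p,px):
    K=np.array([[p["fx"],0,p["cx"]],[0,p["fy"],p["cy"]],[0,0,1]])
    u=cv2.undistortPoints(np.array([[px]],float),K,np.array(p["distortion"],float))[0,0]
    E=np.array(p["extrinsics"]); return E[:3,3],E[:3,:3]@np.array([u[0],-u[1],-1])
def onz(p,px,z):
    o,d=ray(p,px); return (o+d*(z-o[2])/d[2])
def proj(p,X):
    E=np.array(p["extrinsics"]);c=np.linalg.inv(E)@np.r_[X,1]
    K=np.array([[p["fx"],0,p["cx"]],[0,p["fy"],p["cy"]],[0,0,1]])
    return cv2.projectPoints(np.array([[c[0],-c[1],-c[2]]]),np.zeros(3),np.zeros(3),K,np.array(p["distortion"],float))[0].ravel()
E
python3 - <<'E'
from h import *
z=lambda q,ox,oy:((q[0]+.5)/4-.5+ox,(q[1]+.5)/4-.5+oy)
t=robot.camera_params("top");s=robot.camera_params("scene")
for n,q,h in [("skirt",(212,226),.064),("key",(433,370),.076),("bezel",(430,373),.064),("trim",(453,249),.072),("c1",(162,60),.062),("c2",(568,240),.062),("c3",(474,469),.062),("c4",(58,285),.062)]:
    print("top",n,onz(t,z(q,255,180),h))
for n,q,h in [("seltop",(285,243),.094),("skirt",(284,279),.064),("key",(222,97),.076),("bezel",(223,107),.064),("trimtop",(129,138),.078),("c1",(210,411),.062),("c2",(49,117),.062),("c3",(251,50),.062),("c4",(434,324),.062)]:
    print("scene",n,onz(s,z(q,205,120),h))
E
```

```text
top skirt [ 0.5709 -0.0051  0.064 ]
top key [ 0.5054 -0.1192  0.076 ]
top bezel [ 0.505  -0.1199  0.064 ]
top trim [ 0.5676 -0.1271  0.072 ]
top c1 [0.6559 0.0266 0.062 ]
top c2 [ 0.5785 -0.1882  0.062 ]
top c3 [ 0.4588 -0.1449  0.062 ]
top c4 [0.5347 0.0705 0.062 ]
scene seltop [ 0.5711 -0.0022  0.094 ]
scene skirt [ 0.5709 -0.0029  0.064 ]
scene key [ 0.5083 -0.1148  0.076 ]
scene bezel [ 0.5052 -0.1176  0.064 ]
scene trimtop [ 0.5683 -0.1267  0.078 ]
scene c1 [0.6565 0.0299 0.062 ]
scene c2 [ 0.58   -0.1838  0.062 ]
scene c3 [ 0.4593 -0.1414  0.062 ]
scene c4 [0.5359 0.0723 0.062 ]
```

>>> arm_command --series "0 0 0 -0.025 -0.004 0.036 0.094;0 0 0 -0.025 -0.004 0.036 0.094;0 0 0 -0.025 -0.004 0.036 0.094;0 0 0 -0.025 -0.004 0.036 0.094;0 0 0 -0.025 -0.004 0.036 0.094;0 0 0 -0.025 -0.004 0.036 0.094;0 0 0 -0.025 -0.004 0.036 0.094;0 0 0 -0.025 -0.004 0.036 0.094;0 0 0 -0.025 -0.004 0.036 0.094;0 0 0 -0.025 -0.004 0.036 0.094;0 0 0 -0.025 -0.004 0.036 0.094;0 0 0 -0.025 -0.004 0.036 0.094"

```text
time: 1.7
tool_pos: [0.4973, -0.0976, 0.2254]
ee_rot: [-1.567, -0.004, -1.277]
wrist_force: [0.2, -0.8, 0.4]
width: 0.0943
```

>>> arm_command --series "0 0 0 -0.023 0 0.033 0.094;0 0 0 -0.023 0 0.033 0.094;0 0 0 -0.021 0 0.031 0.094;0 0.145 0 0 0 0 0.094;0 0.145 0 0 0 0 0.094;0 0.145 0 0 0 0 0.094;0 0.145 0 0 0 0 0.094;0 0.145 0 0 0 0 0.094;0 0.145 0 0 0 0 0.094;0 0.145 0 0 0 0 0.094;0 0.145 0 0 0 0 0.094;0 0 0 0 0 0 0.094"

```text
time: 2.9
tool_pos: [0.5768, 0.007, 0.2249]
ee_rot: [-1.566, 0.004, -2.468]
wrist_force: [-0.0, 0.5, -1.2]
width: 0.0939
```

```bash
python3 - <<'E'
from h import *
o=robot.get_obs(); print(o["tool_pos"],o["ee_rot"],o["joint_positions"],o["wrist_torque"])
p=robot.camera_params("wrist"); im=robot.snapshot("wrist"); cv2.imwrite("pics/w1.png",im)
print(p)
for n,X in [("sel",(.571,-.004,.094)),("key",(.506,-.118,.076)),("grasp",(o["tool_pos"][0],o["tool_pos"][1],.094))]: print(n,proj(p,X))
E
```

```text
[0.5768 0.007  0.2249] [-1.5661  0.0036 -2.4677] [-0.0855  0.1389  1.2167 -0.001   1.7803  2.382 ] [ 0.073  -0.0352  0.0321]
{'fx': 360.06048060452457, 'fy': 360.06048060452457, 'cx': 281.3480310504131, 'cy': 207.04678696889886, 'distortion': array([-0.0834,  0.    ,  0.    ,  0.    ,  0.    ]), 'extrinsics': array([[-0.781 ,  0.6039,  0.159 ,  0.6228],
       [-0.6245, -0.7538, -0.2045, -0.0517],
       [-0.0037, -0.259 ,  0.9659,  0.4338],
       [ 0.    ,  0.    ,  0.    ,  1.    ]])}
sel [293.7619 185.4675]
key [416.7524 134.1707]
grasp [281.8596 190.5024]
```

View pics/w1.png

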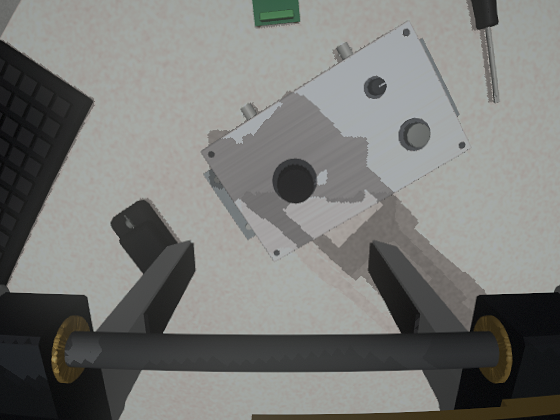

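```bash
python3 - <<'E'
import cv2,numpy as np
a=cv2.imread("pics/w1.png")[100:240,230:450]
a=np.clip((a/255.)**.5*255,0,255).astype(np.uint8)
cv2.imwrite("pics/w1z.png",cv2.resize(a,None,fx=3.5,fy=3.5,interpolation=cv2.INTER_CUBIC))
E
```

```text
(no output)
```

View pics/w1z.png

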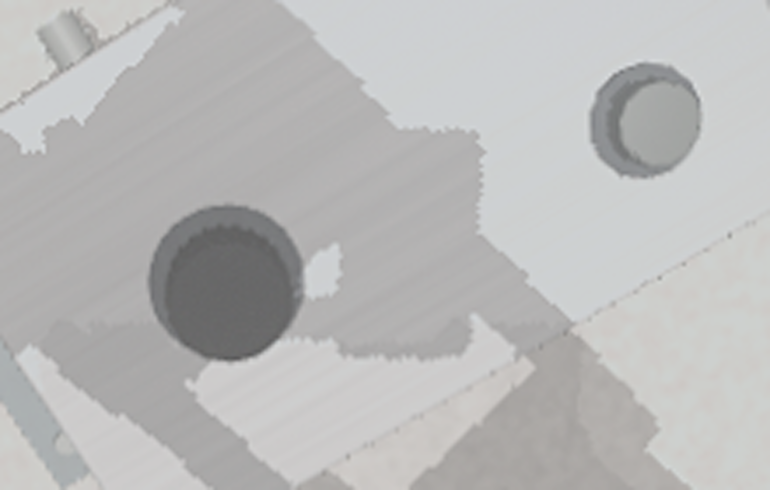

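```bash
python3 - <<'E'
from h import *
p=robot.camera_params("wrist")
z=lambda q:((q[0]+.5)/3.5-.5+230,(q[1]+.5)/3.5-.5+100)
for n,q,h in [("sel",(231,294),.094),("skirt",(226.5,282),.064),("key",(660,123),.076),("bezel",(645,121),.064)]: print(n,onz(p,z(q),h))
E
```

```text
sel [ 0.5708 -0.0065  0.094 ]
skirt [ 0.5695 -0.0045  0.064 ]
key [ 0.5048 -0.1187  0.076 ]
bezel [ 0.5047 -0.1185  0.064 ]
```

>>> arm_command --series "-0.005 0 -0.004 0.012 0 0.005 0.094;0 0 0 0 0.035 0 0.08;0 0 0 0 0.035 0 0.08;0 0 0 0 0.035 0 0.08;0 0 0 0 0 0 0.07;0 0 0 0 0.035 0 0.06;0 0 0 0 0 0 0.06;0 0 0 0 0 0 0.06"

```text
time: 3.75
tool_pos: [0.5719, -0.0104, 0.0886]
ee_rot: [-1.563, 0.004, -2.452]
wrist_force: [-0.5, 0.2, 1.4]
width: 0.0604
```

>>> arm_command --series "-0.007 0 -0.004 -0.003 0 -0.005 0.06;0 0 0 0 0 0 0.06;0 0 0 0 0.01 0 0.06;0 0 0 0 0.004 0 0.06;0 0 0 0 0 0 0.06;0 0 0 0 0 0 0.06"

```text
time: 4.35
tool_pos: [0.577, -0.0048, 0.0834]
ee_rot: [-1.56, 0.01, -2.451]
wrist_force: [1.2, 0.6, -0.2]
width: 0.0601
```

```bash
python3 - <<'E'
from h import *
o=robot.get_obs(); print(o["tool_pos"],o["ee_rot"],o["joint_positions"],o["wrist_torque"],o["joint_torque"])
p=robot.camera_params("wrist"); im=robot.snapshot("wrist"); cv2.imwrite("pics/w2.png",np.clip((im/255.)**.6*255,0,255).astype(np.uint8))
E
```

```text
[ 0.577  -0.0048  0.0834] [-1.5596  0.0104 -2.451 ] [-0.1063  0.1694  1.4626 -0.0004  1.4943  2.3448] [ 0.1072 -0.0091 -0.0124] [  0.0115 -36.717  -29.4812  -0.0404  -0.1307  -0.0006]
```

View pics/w2.png

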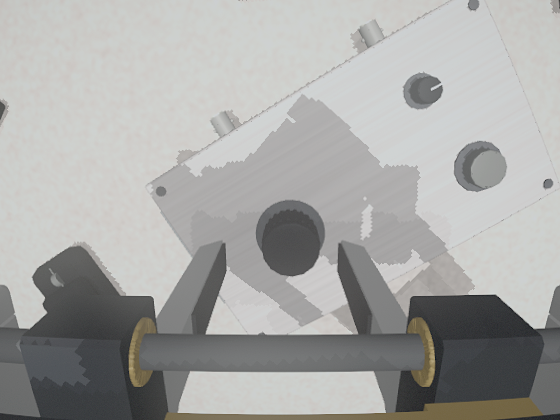

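The wrist view shows the fingers straddling the knob (knob top at about (291,250)). The pose drifted, though: x is +6 mm off and the descent came up short. I'll check what idle rows do.

>>> arm_command --series "0 0 0 0 0 0 0.06;0 0 0 0 0 0 0.06;0 0 0 0 0 0 0.06;0 0 0 0 0 0 0.06"

```text
time: 4.8
tool_pos: [0.5768, -0.0049, 0.0833]
ee_rot: [-1.56, 0.01, -2.451]
wrist_force: [-1.0, -0.2, 0.2]
width: 0.0599
```

>>> arm_command --series "0 0 0 0 0.004 0 0.06"

```text
time: 4.9
tool_pos: [0.5774, -0.005, 0.0799]
ee_rot: [-1.559, 0.011, -2.451]
wrist_force: [0.1, 0.3, 0.5]
width: 0.0603
```

>>> arm_command --series "0 0 0 0 0.004 0 0.06"

```text
time: 5.0
tool_pos: [0.5775, -0.005, 0.0756]
ee_rot: [-1.559, 0.011, -2.451]
wrist_force: [-0.3, 0.5, 0.0]
width: 0.0597
```

>>> arm_command --series "-0.012 0 -0.011 0 0 0 0.06;0 0 0 0 0 0 0.06"

```text
time: 5.2
tool_pos: [0.5768, -0.0049, 0.0744]
ee_rot: [-1.573, -0.002, -2.451]
wrist_force: [0.3, -0.7, 1.8]
width: 0.0602
```

>>> arm_command --series "0 0 0 0.005 0.005 -0.0045 0.06;0 0 0 0 0 0 0.06"

```text
time: 5.4
tool_pos: [0.5695, -0.0046, 0.0687]
ee_rot: [-1.574, -0.003, -2.451]
wrist_force: [0.1, 0.7, -0.6]
width: 0.0602
```

>>> arm_command --series "0 0 0 0 0 0 0.03;0 0 0 0 0 0 0.03;0 0 0 0 0 0 0.02;0 0 0 0 0 0 0.02;0 0 0 0 0 0 0.02;0 0 0 0 0 0 0.02;0 0 0 0 0 0 0.02"

```text
time: 6.1
tool_pos: [0.5696, -0.0046, 0.0693]
ee_rot: [-1.573, -0.002, -2.451]
wrist_force: [-0.0, 1.3, -1.0]
width: 0.0201
```

```bash
cat > s.py <<'E'
from h import *
o=robot.get_obs(); print(o["time"],o["tool_pos"],o["ee_rot"],"F",o["wrist_force"],"T",o["wrist_torque"],"j6",o["joint_positions"][5],"t6",o["joint_torque"][5],"yawdeg",np.degrees(o["ee_rot"][2]))
E
python3 s.py
```

```text
6.1 [ 0.5696 -0.0046  0.0693] [-1.5728 -0.0018 -2.4512] F [-0.0169  1.2885 -1.0413] T [ 0.0757 -0.0084  0.0226] j6 2.343477084871458 t6 8.945829677031725e-05 yawdeg -140.44135574821135
```

```bash
python3 - <<'E'
from h import *
im=robot.snapshot("wrist"); cv2.imwrite("pics/w3.png",np.clip((im/255.)**.6*255,0,255).astype(np.uint8))
im=robot.snapshot("scene"); cv2.imwrite("pics/s3.png",cv2.resize(im[60:300,150:470],None,fx=2.5,fy=2.5))
E
```

```text
(no output)
```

View pics/w3.png

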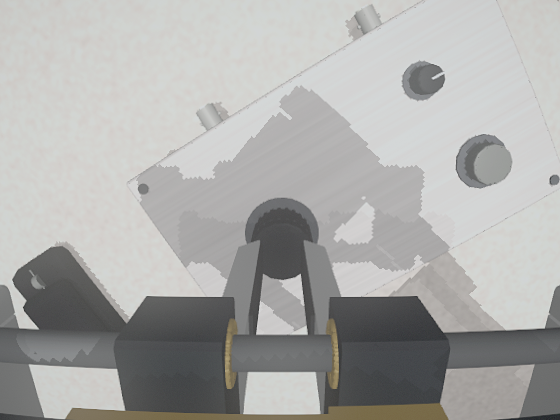

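View pics/s3.png

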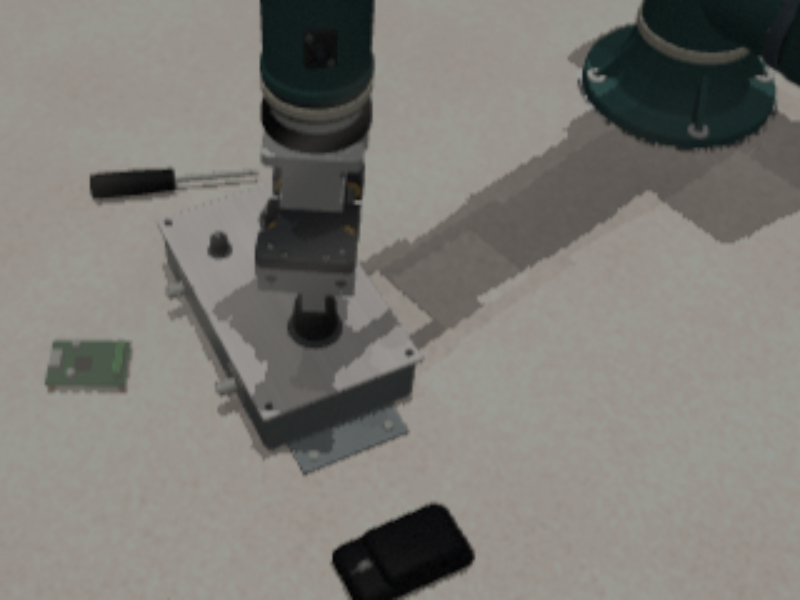

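```bash
python3 - <<'E'
from h import *
p=robot.camera_params("wrist")
o=robot.get_obs();t=o["tool_pos"]
R=cv2.Rodrigues(np.zeros(3))[0]
for n,X in [("tcp",t),("axis .094",(t[0],t[1],.094)),("sel.094",(.571,-.004,.094)),("sel.064",(.571,-.004,.064)),("key",(.506,-.118,.076))]: print(n,proj(p,X))
im=cv2.imread("pics/w3.png")[180:340,200:360]
cv2.imwrite("pics/w3z.png",cv2.resize(im,None,fx=3.7,fy=3.7,interpolation=cv2.INTER_CUBIC))
E
python3 s.py
```

```text
tcp [281.4153 236.2311]
axis .094 [281.4998 251.7228]
sel.094 [278.8766 251.0265]
sel.064 [279.1102 232.7453]
key [490.5737 163.0912]
6.2 [ 0.5696 -0.0046  0.0692] [-1.5728 -0.0018 -2.4512] F [-0.0239  0.1935  0.1446] T [ 0.1169 -0.011   0.0277] j6 2.3434876684249235 t6 5.174617172087892e-05 yawdeg -140.44295179435633
```

View pics/w3z.png

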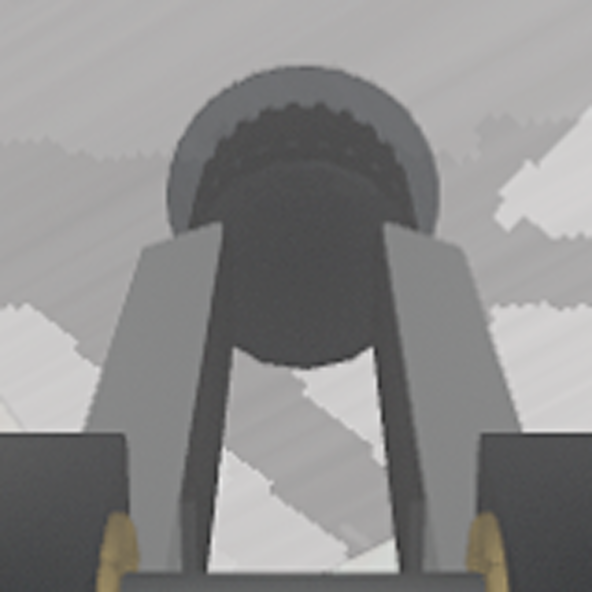

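```bash
python3 - <<'E'
from h import *
s=robot.camera_params("scene"); t=robot.get_obs()["tool_pos"]
im=robot.snapshot("scene"); x0,y0=235,145
im=im[y0:y0+75,x0:x0+90]; k=8
im=cv2.resize(np.clip((im/255.)**.5*255,0,255).astype(np.uint8),None,fx=k,fy=k,interpolation=cv2.INTER_CUBIC)
for X,c in [(t,(0,0,255)),(np.r_[t[:2],.094],(0,255,0)),(np.r_[.571,-.004,.094],(255,0,0))]:
    q=proj(s,X); cv2.circle(im,(int((q[0]+.5-x0)*k),int((q[1]+.5-y0)*k)),4,c,-1)
cv2.imwrite("pics/s4.png",im)
E
```

```text
(no output)
```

View pics/s4.png

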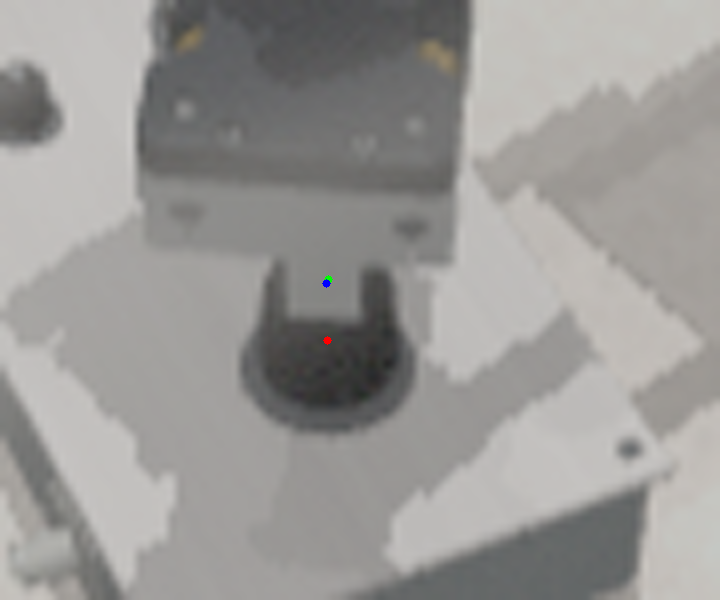

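The fingers closed to 20 mm above the knob. Both views show the fingertips about 20–25 mm higher than the reported TCP. I'll reopen, descend in small steps, and check the force and a picture after each.

>>> arm_command --series "0 0 0 0 0 0 0.06;0 0 0 0 0 0 0.06;0 0 0 0 0 0 0.06;0 0 0 0 0 0 0.06;0 0 0 0 0.005 0 0.06;0 0 0 0 0.005 0 0.06;0 0 0 0 0 0 0.06"

```text
time: 6.95
tool_pos: [0.5694, -0.0046, 0.0582]
ee_rot: [-1.573, -0.002, -2.451]
wrist_force: [-0.2, 0.9, -0.4]
width: 0.0601
```

```bash
python3 s.py; cat > v.py <<'E'
import sys
from h import *
n=sys.argv[1]
s=robot.camera_params("scene"); t=robot.get_obs()["tool_pos"]
im=robot.snapshot("scene"); x0,y0=235,145
im=im[y0:y0+75,x0:x0+90]; k=4
a=cv2.resize(np.clip((im/255.)**.5*255,0,255).astype(np.uint8),None,fx=k,fy=k,interpolation=cv2.INTER_CUBIC)
w=robot.snapshot("wrist")[170:310,170:390]; w=cv2.resize(np.clip((w/255.)**.6*255,0,255).astype(np.uint8),None,fx=2,fy=2,interpolation=cv2.INTER_CUBIC)
c=np.zeros((300,800,3),np.uint8); c[:300,:360]=a; c[:280,360:800]=w
cv2.imwrite(f"pics/{n}.png",c)
E
python3 v.py v5
```

```text
6.95 [ 0.5694 -0.0046  0.0582] [-1.5731 -0.002  -2.4512] F [-0.2471  0.8901 -0.3885] T [ 0.117  -0.0014  0.0312] j6 2.3434968965456306 t6 -0.0005412257087300532 yawdeg -140.4439132660364
```

View pics/v5.png

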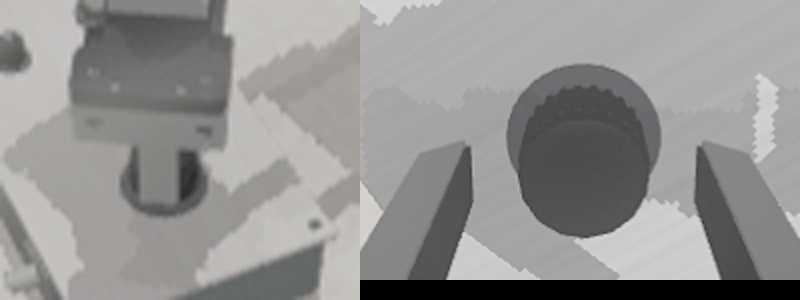

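```bash
python3 - <<'E'
from h import *
s=robot.camera_params("scene");w=robot.camera_params("wrist")
o=robot.get_obs();t=o["tool_pos"];y=o["ee_rot"][2];x=np.array([np.cos(y),np.sin(y)]);zz=np.array([-np.sin(y),np.cos(y)])
for h in [.058,.066,.07,.074,.078,.082,.086]:
  q=[]
  for off in (.030,.0425): q.append(proj(s,np.r_[t[:2]-off*x,h]))
  q+=[proj(w,np.r_[t[:2]+sg*.03*x+.008*zz,h]) for sg in (-1,1)]
  print(h,*q)
# observed in wrist: inner corners
for a in [(470,147),(697,142)]: print(((a[0]-360+.5)/2-.5+170,(a[1]+.5)/2-.5+170))
print(235+160/4,145+207/4)
E
```

```text
0.058 [274.0655 201.5606] [273.4984 206.3163] [232.3548 223.4047] [330.4665 223.4165]
0.066 [274.0753 199.2043] [273.5041 203.9751] [230.5998 227.5888] [332.2579 227.5994]
0.07 [274.0803 198.013 ] [273.507  202.7914] [229.6743 229.7961] [333.2024 229.806 ]
0.074 [274.0853 196.813 ] [273.5099 201.5989] [228.7146 232.086 ] [334.1819 232.0952]
0.078 [274.0903 195.604 ] [273.5128 200.3974] [227.7187 234.4631] [335.1984 234.4714]
0.082 [274.0954 194.386 ] [273.5157 199.1869] [226.6845 236.9324] [336.2538 236.9399]
0.086 [274.1005 193.1588] [273.5187 197.9672] [225.6099 239.4994] [337.3506 239.5058]
(224.75, 243.25)
(338.25, 240.75)
275.0 196.75
```

>>> arm_command --series "0 0 0 0 0.005 0 0.06;0 0 0 0 0.005 0 0.06;0 0 0 0 0 0 0.06"

```text
time: 7.35
tool_pos: [0.57, -0.0046, 0.0483]
ee_rot: [-1.572, -0.001, -2.451]
wrist_force: [-0.2, 0.4, 0.0]
width: 0.0598
```

```bash
python3 s.py;python3 v.py v6
```

```text
7.35 [ 0.57   -0.0046  0.0483] [-1.572  -0.001  -2.4512] F [-0.1753  0.3621  0.0057] T [0.085  0.0336 0.0077] j6 2.343474460056923 t6 -0.0005726542985939886 yawdeg -140.44183297815366
```

View pics/v6.png

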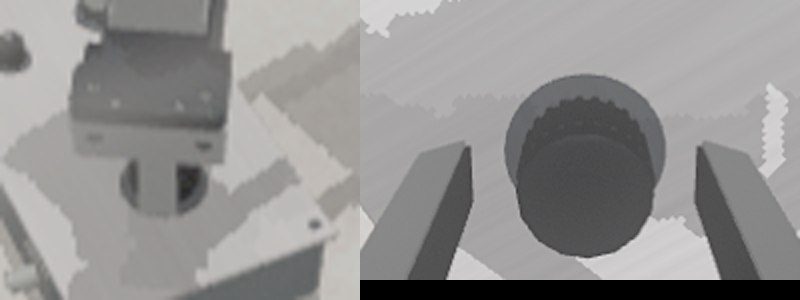

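>>> arm_command --series "0 0 0 0 0.005 0 0.06;0 0 0 0 0 0 0.04;0 0 0 0 0 0 0.03;0 0 0 0 0 0 0.02;0 0 0 0 0 0 0.02;0 0 0 0 0 0 0.02;0 0 0 0 0 0 0.02"

```text
time: 8.15
tool_pos: [0.5701, -0.0053, 0.0439]
ee_rot: [-1.571, -0.001, -2.451]
wrist_force: [0.2, 0.7, -0.6]
width: 0.0346
```

```bash
python3 s.py;python3 v.py v7
```

```text
8.15 [ 0.5701 -0.0053  0.0439] [-1.5708 -0.0014 -2.4513] F [ 0.2041  0.6942 -0.5629] T [ 0.0403  0.1023 -0.0203] j6 2.3434289038978733 t6 0.00404020567657426 yawdeg -140.45191909361975
```

View pics/v7.png

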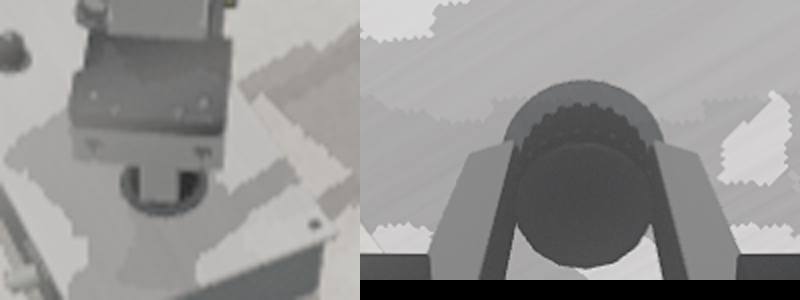

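>>> arm_command --series "0 -0.052 0 0 0 0 0.02"

```text
time: 8.35
tool_pos: [0.5701, -0.0052, 0.044]
ee_rot: [-1.571, -0.001, -2.399]
wrist_force: [-0.3, 1.0, -0.7]
width: 0.0339
```

```bash
python3 s.py
```

```text
8.35 [ 0.5701 -0.0052  0.044 ] [-1.5709 -0.0013 -2.3988] F [-0.289   0.9918 -0.6604] T [ 0.0412  0.156  -0.2909] j6 2.2908818516771925 t6 0.30186851508915424 yawdeg -137.44304244761003
```

>>> arm_command --series "0 -0.035 0 0 0 0 0.02"

```text
time: 8.45
tool_pos: [0.5701, -0.0052, 0.044]
ee_rot: [-1.571, -0.001, -2.363]
wrist_force: [-0.4, 0.5, -0.5]
width: 0.0345
```

```bash
python3 s.py
```

```text
8.45 [ 0.5701 -0.0052  0.044 ] [-1.5711 -0.0012 -2.3628] F [-0.3825  0.4887 -0.4964] T [ 0.0327  0.1356 -0.1604] j6 2.254815197649193 t6 0.02519075700547546 yawdeg -135.37842696057402
```

>>> arm_command --series "0 -0.04 0 0 0 0 0.02"

```text
time: 8.55
tool_pos: [0.5702, -0.0052, 0.044]
ee_rot: [-1.571, -0.001, -2.322]
wrist_force: [-0.6, -0.2, 0.1]
width: 0.0342
```

```bash
python3 s.py
```

```text
8.55 [ 0.5702 -0.0052  0.044 ] [-1.5711 -0.0011 -2.3218] F [-0.593  -0.1814  0.1316] T [ 0.0202  0.1269 -0.1092] j6 2.2137010708970806 t6 0.20996685605496168 yawdeg -133.02880265823578
```

>>> arm_command --series "0 -0.04 0 0 0 0 0.02"

```text
time: 8.65
tool_pos: [0.5702, -0.0052, 0.044]
ee_rot: [-1.571, -0.001, -2.28]
wrist_force: [-0.2, -0.4, -0.2]
width: 0.0347
```

```bash
python3 s.py
```

```text
8.65 [ 0.5702 -0.0052  0.044 ] [-1.5712 -0.001  -2.2804] F [-0.2417 -0.4388 -0.2025] T [ 0.0074  0.1406 -0.0826] j6 2.172256264554866 t6 0.25940218940377235 yawdeg -130.65669221521304
```

>>> arm_command --series "0 -0.04 0 0 0 0 0.02"

```text
time: 8.75
tool_pos: [0.5702, -0.0052, 0.0439]
ee_rot: [-1.571, -0.001, -2.239]
wrist_force: [-0.4, 0.1, -0.3]
width: 0.0342
```

```bash
python3 s.py
```

```text
8.75 [ 0.5702 -0.0052  0.0439] [-1.5713 -0.0009 -2.2388] F [-0.4015  0.0885 -0.3289] T [ 0.0328  0.0938 -0.0143] j6 2.1306762770700134 t6 0.32395994290709496 yawdeg -128.27506978841177
```

>>> arm_command --series "0 -0.04 0 0 0 0 0.02"

```text
time: 8.85
tool_pos: [0.5702, -0.0052, 0.044]
ee_rot: [-1.571, -0.001, -2.197]
wrist_force: [-0.2, -0.7, -0.3]
width: 0.0342
```

```bash
python3 s.py
```

```text
8.85 [ 0.5702 -0.0052  0.044 ] [-1.5714 -0.0008 -2.1971] F [-0.2391 -0.7415 -0.3497] T [0.0261 0.0501 0.0207] j6 2.0889696033293963 t6 0.38303179666399956 yawdeg -125.8846178667213
```

>>> arm_command --series "0 -0.04 0 0 0 0 0.02;0 -0.04 0 0 0 0 0.02;0 -0.04 0 0 0 0 0.02"

```text
time: 9.15
tool_pos: [0.5702, -0.0051, 0.044]
ee_rot: [-1.571, -0.001, -2.072]
wrist_force: [-0.7, -0.2, -0.1]
width: 0.0342
```

```bash
python3 s.py
```

```text
9.15 [ 0.5702 -0.0051  0.044 ] [-1.5715 -0.0006 -2.0721] F [-0.6628 -0.1983 -0.1213] T [-0.0536  0.1367 -0.3175] j6 1.9639367417767584 t6 -0.016224958235397935 yawdeg -118.72142656952622
```

>>> arm_command --series "0 -0.035 0 0 0 0 0.02"

```text
time: 9.25
tool_pos: [0.5702, -0.0051, 0.044]
ee_rot: [-1.571, -0.0, -2.036]
wrist_force: [-0.3, 0.1, -0.3]
width: 0.0343
```

```bash
python3 s.py
```

```text
9.25 [ 0.5702 -0.0051  0.044 ] [-1.5715 -0.0005 -2.0363] F [-0.302   0.0606 -0.3147] T [-0.0095  0.0423 -0.3119] j6 1.9280414874232756 t6 0.016579731018282473 yawdeg -116.66972329723647
```

>>> arm_command --series "0 -0.035 0 0 0 0 0.02"

```text
time: 9.35
tool_pos: [0.5702, -0.0051, 0.0439]
ee_rot: [-1.572, -0.0, -2.0]
wrist_force: [-0.2, -0.0, -0.7]
width: 0.0343
```

```bash
python3 s.py
```

```text
9.35 [ 0.5702 -0.0051  0.0439] [-1.5716 -0.0003 -2.0005] F [-0.1511 -0.0375 -0.6861] T [-0.0436  0.1537 -0.2134] j6 1.8921477345190978 t6 0.10283621493726969 yawdeg -114.61818386542235
```

>>> arm_command --series "0 -0.046 0 0 0 0 0.02;0 -0.046 0 0 0 0 0.02;0 -0.046 0 0 0 0 0.02;0 -0.046 0 0 0 0 0.02;0 -0.046 0 0 0 0 0.02;0 -0.046 0 0 0 0 0.02"

```text
time: 9.95
tool_pos: [0.5703, -0.0049, 0.0439]
ee_rot: [-1.572, 0.0, -1.714]
wrist_force: [-0.1, -1.0, 0.7]
width: 0.0345
```

```bash
python3 s.py
```

```text
9.95 [ 0.5703 -0.0049  0.0439] [-1.5717  0.0005 -1.7139] F [-0.0783 -0.9784  0.6993] T [-0.0596  0.1699 -0.3063] j6 1.6054185024318868 t6 0.051320105558261275 yawdeg -98.20018149735672
```

>>> arm_command --series "0 -0.035 0 0 0 0 0.02"

```text
time: 10.05
tool_pos: [0.5703, -0.0049, 0.0439]
ee_rot: [-1.572, 0.001, -1.678]
wrist_force: [-1.4, -0.5, -0.2]
width: 0.0344
```

```bash
python3 s.py
```

```text
10.05 [ 0.5703 -0.0049  0.0439] [-1.5716  0.0007 -1.6781] F [-1.3519 -0.4596 -0.1572] T [ 0.0714  0.1567 -0.3218] j6 1.5694904650938006 t6 -0.05128878518007696 yawdeg -96.14892700029733
```

>>> arm_command --series "0 -0.025 0 0 0 0 0.02"

```text
time: 10.15
tool_pos: [0.5703, -0.0049, 0.0439]
ee_rot: [-1.572, 0.001, -1.653]
wrist_force: [-0.3, -0.1, -0.6]
width: 0.0338
```

```bash
python3 s.py
```

```text
10.15 [ 0.5703 -0.0049  0.0439] [-1.5717  0.0009 -1.6527] F [-0.3118 -0.1351 -0.5646] T [ 0.0605  0.1212 -0.391 ] j6 1.5439471081743825 t6 -0.2261972799897194 yawdeg -94.69326244651866
```

>>> arm_command --series "0 0 0 0 0 0 0.02"

```text
time: 10.25
tool_pos: [0.5703, -0.0049, 0.044]
ee_rot: [-1.572, 0.001, -1.653]
wrist_force: [-1.3, -1.3, 0.3]
width: 0.0343
```

```bash
python3 s.py
```

```text
10.25 [ 0.5703 -0.0049  0.044 ] [-1.5717  0.0012 -1.6531] F [-1.2605 -1.3499  0.3293] T [ 0.1198  0.14   -0.2771] j6 1.5442136639802877 t6 -0.3960014786571264 yawdeg -94.71737232224312
```

>>> arm_command --series "0 0 0 0 0 0 0.02"

```text
time: 10.35
tool_pos: [0.5703, -0.0049, 0.0439]
ee_rot: [-1.572, 0.001, -1.654]
wrist_force: [-1.1, -0.1, 0.2]
width: 0.0342
```

```bash
python3 s.py
```

```text
10.35 [ 0.5703 -0.0049  0.0439] [-1.5717  0.0012 -1.6539] F [-1.0775 -0.1132  0.2006] T [ 0.0851  0.1496 -0.2515] j6 1.5449192105160556 t6 -0.3223014157265425 yawdeg -94.76279155068391
```

>>> arm_command --series "0 -0.012 0 0 0 0 0.02;0 0 0 0 0 0 0.02"

```text
time: 10.55
tool_pos: [0.5703, -0.0049, 0.044]
ee_rot: [-1.572, 0.001, -1.642]
wrist_force: [-0.9, -0.0, -0.3]
width: 0.0342
```

```bash
python3 s.py
```

```text
10.55 [ 0.5703 -0.0049  0.044 ] [-1.5717  0.0015 -1.6421] F [-0.8916 -0.0037 -0.3273] T [ 0.101   0.0872 -0.3342] j6 1.5329229699572642 t6 -0.3552297782152891 yawdeg -94.08617089865176
```

>>> arm_command --series "0 0 0 0 0 0 0.02"

```text
time: 10.65
tool_pos: [0.5703, -0.0049, 0.044]
ee_rot: [-1.572, 0.002, -1.642]
wrist_force: [-1.4, -0.6, 0.2]
width: 0.0346
```

```bash
python3 s.py
```

```text
10.65 [ 0.5703 -0.0049  0.044 ] [-1.5717  0.0015 -1.6423] F [-1.4163 -0.6382  0.1801] T [ 0.0519  0.0949 -0.2822] j6 1.5330616670764878 t6 -0.33248587511479855 yawdeg -94.09637451573374
```

>>> arm_command --series "0 -0.012 0 0 0 0 0.02;0 0 0 0 0 0 0.02"

```text
time: 10.85
tool_pos: [0.5703, -0.0049, 0.044]
ee_rot: [-1.572, 0.002, -1.63]
wrist_force: [-0.0, 0.0, 0.4]
width: 0.0346
```

```bash
python3 s.py
```

```text
10.85 [ 0.5703 -0.0049  0.044 ] [-1.5716  0.0017 -1.6297] F [-0.0138  0.0486  0.3897] T [ 0.1498  0.1455 -0.3594] j6 1.5204686250815127 t6 -0.38058911450207233 yawdeg -93.37774243129834
```

>>> arm_command --series "0 0 0 0 0 0 0.02"

```text
time: 10.95
tool_pos: [0.5703, -0.0049, 0.044]
ee_rot: [-1.572, 0.002, -1.63]
wrist_force: [-0.9, -1.5, -0.0]
width: 0.0343
```

```bash
python3 s.py
```

```text
10.95 [ 0.5703 -0.0049  0.044 ] [-1.5717  0.0017 -1.6298] F [-0.9297 -1.4548 -0.0384] T [ 0.1023  0.0904 -0.397 ] j6 1.5204669571026068 t6 -0.3665885701775551 yawdeg -93.38138657713773
```

>>> arm_command --series "0 0.04 0 0 0 0 0.02;0 0.04 0 0 0 0 0.02;0 0 0 0 0 0 0.02;0 0 0 0 0 0 0.06;0 0 0 0 0 0 0.06;0 0 0 0 0 0 0.06;0 0 0 0 0 0 0.06"

```text
time: 11.65
tool_pos: [0.5711, -0.0045, 0.0443]
ee_rot: [-1.57, 0.001, -1.706]
wrist_force: [-0.3, 0.4, -0.7]
width: 0.0595
```

```bash
python3 s.py; python3 v.py v8
```

```text
11.65 [ 0.5711 -0.0045  0.0443] [-1.5699  0.0014 -1.7063] F [-0.2643  0.4078 -0.6681] T [0.0704 0.0429 0.0001] j6 1.5980585508774678 t6 0.000508133671246469 yawdeg -97.76299045400734
```

View pics/v8.png

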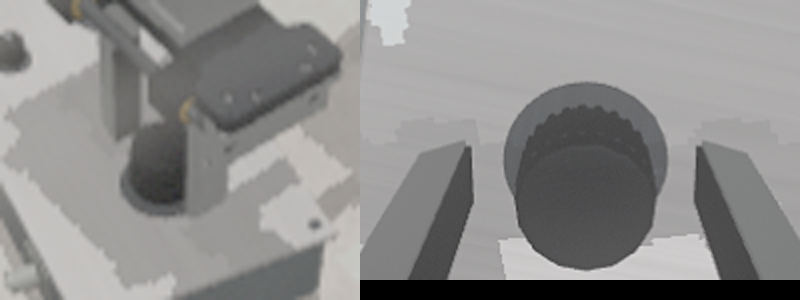

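Knob is centred between the open fingers. I'll rotate the empty gripper about 90° anticlockwise to make room for turning clockwise.

>>> arm_command --series "0 -0.14 0 0 0 0 0.06;0 -0.14 0 0 0 0 0.06;0 -0.14 0 0 0 0 0.06;0 -0.14 0 0 0 0 0.06;0 -0.14 0 0 0 0 0.06;0 -0.14 0 0 0 0 0.06;0 -0.14 0 0 0 0 0.06;0 -0.14 0 0 0 0 0.06;0 -0.14 0 0 0 0 0.06;0 -0.14 0 0 0 0 0.06;0 0 0 0 0 0 0.06"

```text
time: 12.85
tool_pos: [0.5715, -0.0045, 0.0445]
ee_rot: [-1.569, -0.002, -0.247]
wrist_force: [0.4, 0.4, 0.8]
width: 0.0596
```

```bash
python3 s.py; python3 v.py v9
```

```text
12.85 [ 0.5715 -0.0045  0.0445] [-1.5691 -0.0016 -0.247 ] F [0.4116 0.3858 0.8028] T [-0.1143 -0.0895  0.0522] j6 0.13878853669541535 t6 -0.5862575769424438 yawdeg -14.151838318958326
```

View pics/v9.png

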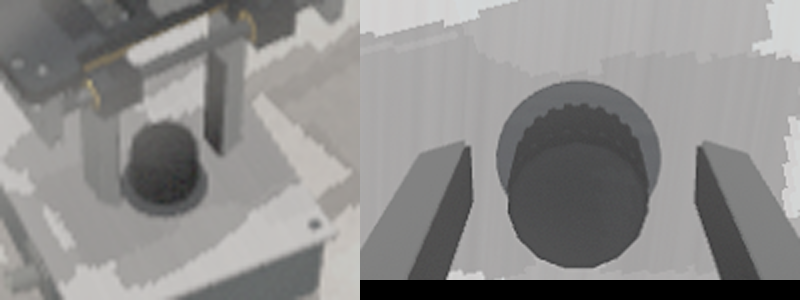

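>>> arm_command --series "0 0 0 -0.0012 0 0 0.05;0 0 0 0 0 0 0.04;0 0 0 0 0 0 0.03;0 0 0 0 0 0 0.02;0 0 0 0 0 0 0.02;0 0 0 0 0 0 0.02;0 0 0 0 0 0 0.02"

```text
time: 13.65
tool_pos: [0.5702, -0.0042, 0.0445]
ee_rot: [-1.569, -0.002, -0.255]
wrist_force: [0.5, -0.2, 1.2]
width: 0.0342
```

```bash
python3 s.py
```

```text
13.65 [ 0.5702 -0.0042  0.0445] [-1.5692 -0.0017 -0.2552] F [ 0.5001 -0.2233  1.1953] T [-0.0178 -0.0665  0.0888] j6 0.14734283718236652 t6 0.02697340096347034 yawdeg -14.621969097738317
```

>>> arm_command --series "0 0.048 0 0 0 0 0.02;0 0.048 0 0 0 0 0.02;0 0.048 0 0 0 0 0.02;0 0.048 0 0 0 0 0.02;0 0.048 0 0 0 0 0.02;0 0.048 0 0 0 0 0.02;0 0 0 0 0 0 0.02"

```text
time: 14.35
tool_pos: [0.5704, -0.0043, 0.0445]
ee_rot: [-1.569, -0.001, -0.554]
wrist_force: [-0.7, 0.3, -0.3]
width: 0.0347
```

```bash
python3 s.py
```

```text
14.35 [ 0.5704 -0.0043  0.0445] [-1.5689 -0.0014 -0.5543] F [-0.7109  0.3332 -0.2707] T [ 0.0056 -0.014  -0.2536] j6 0.4465261516865731 t6 -0.054145040921866894 yawdeg -31.75790789063752
```

>>> arm_command --series "0 0.03 0 0 0 0 0.02;0 0 0 0 0 0 0.02"

```text
time: 14.55
tool_pos: [0.5704, -0.0043, 0.0445]
ee_rot: [-1.569, -0.001, -0.584]
wrist_force: [0.2, 0.1, 0.7]
width: 0.0344
```

```bash
python3 s.py
```

```text
14.55 [ 0.5704 -0.0043  0.0445] [-1.5687 -0.0014 -0.5837] F [0.172  0.0909 0.7254] T [-0.0065 -0.0058 -0.2191] j6 0.47589404609026664 t6 -0.075343307107687 yawdeg -33.44503669511414
```

>>> arm_command --series "0 0.03 0 0 0 0 0.02;0 0 0 0 0 0 0.02"

```text
time: 14.75
tool_pos: [0.5704, -0.0043, 0.0445]
ee_rot: [-1.569, -0.001, -0.614]
wrist_force: [-0.4, 0.7, -1.2]
width: 0.0344
```

```bash
python3 s.py
```

```text
14.75 [ 0.5704 -0.0043  0.0445] [-1.5688 -0.0014 -0.6135] F [-0.4058  0.6962 -1.1625] T [-0.007  -0.0238  0.0993] j6 0.5057475017369404 t6 0.16067240852862597 yawdeg -35.1525566321465
```

>>> arm_command --series "0 0.03 0 0 0 0 0.02;0 0 0 0 0 0 0.02"

```text
time: 14.95
tool_pos: [0.5705, -0.0043, 0.0445]
ee_rot: [-1.569, -0.002, -0.644]
wrist_force: [0.4, 0.5, -0.4]
width: 0.0343
```

```bash
python3 s.py
```

```text
14.95 [ 0.5705 -0.0043  0.0445] [-1.569  -0.0015 -0.6445] F [ 0.389   0.4625 -0.4195] T [-0.0786  0.0167  0.147 ] j6 0.5368214341038468 t6 0.24766221642494202 yawdeg -36.925320849765704
```

>>> arm_command --series "0 0.03 0 0 0 0 0.02;0 0 0 0 0 0 0.02"

```text
time: 15.15
tool_pos: [0.5705, -0.0043, 0.0445]
ee_rot: [-1.569, -0.002, -0.675]
wrist_force: [-0.7, -0.8, 0.4]
width: 0.035
```

```bash
python3 s.py
```

```text
15.15 [ 0.5705 -0.0043  0.0445] [-1.569  -0.0016 -0.6747] F [-0.697  -0.835   0.4328] T [-0.0102  0.0372  0.1282] j6 0.5671893567515274 t6 0.23654661141335964 yawdeg -38.65887151457571
```

>>> arm_command --series "0 0.048 0 0 0 0 0.02;0 0.048 0 0 0 0 0.02;0 0.048 0 0 0 0 0.02;0 0.048 0 0 0 0 0.02;0 0.048 0 0 0 0 0.02;0 0 0 0 0 0 0.02"

```text
time: 15.75
tool_pos: [0.5707, -0.0045, 0.0445]
ee_rot: [-1.568, -0.001, -0.922]
wrist_force: [0.7, -0.3, 0.1]
width: 0.0342
```

```bash
python3 s.py
```

```text
15.75 [ 0.5707 -0.0045  0.0445] [-1.5684 -0.0014 -0.922 ] F [ 0.6679 -0.3391  0.1495] T [-0.051  -0.0608 -0.2274] j6 0.814296841421847 t6 -0.08055730490013957 yawdeg -52.828910132443156
```

>>> arm_command --series "0 0.03 0 0 0 0 0.02;0 0 0 0 0 0 0.02"

```text
time: 15.95
tool_pos: [0.5706, -0.0045, 0.0445]
ee_rot: [-1.568, -0.001, -0.95]
wrist_force: [-0.1, -0.3, -0.8]
width: 0.0343
```

```bash
python3 s.py
```

```text
15.95 [ 0.5706 -0.0045  0.0445] [-1.5683 -0.0012 -0.9503] F [-0.0671 -0.3037 -0.7548] T [-0.0994  0.0219 -0.0444] j6 0.842473597457088 t6 0.06351579912006855 yawdeg -54.44682816733476
```

>>> arm_command --series "0 0.03 0 0 0 0 0.02;0 0 0 0 0 0 0.02"

```text
time: 16.15
tool_pos: [0.5706, -0.0045, 0.0445]
ee_rot: [-1.568, -0.001, -0.98]
wrist_force: [-0.8, 0.4, 0.1]
width: 0.0342
```

```bash
python3 s.py
```

```text
16.15 [ 0.5706 -0.0045  0.0445] [-1.5684 -0.0013 -0.9796] F [-0.8076  0.4105  0.1441] T [-0.0522 -0.0013  0.1685] j6 0.8718141620654263 t6 0.2436005137860775 yawdeg -56.12609306445675
```

>>> arm_command --series "0 0.03 0 0 0 0 0.02;0 0 0 0 0 0 0.02"

```text
time: 16.35
tool_pos: [0.5706, -0.0046, 0.0445]
ee_rot: [-1.569, -0.001, -1.011]
wrist_force: [0.7, -0.8, 0.1]
width: 0.0343
```

```bash
python3 s.py
```

```text
16.35 [ 0.5706 -0.0046  0.0445] [-1.5685 -0.0013 -1.0109] F [ 0.7397 -0.76    0.1478] T [-0.0894 -0.0633  0.164 ] j6 0.9032976435430051 t6 0.2447160892188549 yawdeg -57.92292358366273
```

>>> arm_command --series "0 0.048 0 0 0 0 0.02;0 0.048 0 0 0 0 0.02;0 0.048 0 0 0 0 0.02;0 0.048 0 0 0 0 0.02;0 0.048 0 0 0 0 0.02;0 0 0 0 0 0 0.02"

```text
time: 16.95
tool_pos: [0.5708, -0.0048, 0.0445]
ee_rot: [-1.568, -0.001, -1.262]
wrist_force: [-0.4, 0.6, -0.8]
width: 0.0341
```

```bash
python3 s.py
```

```text
16.95 [ 0.5708 -0.0048  0.0445] [-1.568  -0.001  -1.2622] F [-0.4278  0.6132 -0.7603] T [-0.0493 -0.0276 -0.2449] j6 1.1543839955373456 t6 -0.05595547612756491 yawdeg -72.31991845218545
```

>>> arm_command --series "0 0.03 0 0 0 0 0.02;0 0.03 0 0 0 0 0.02;0 0.015 0 0 0 0 0.02;0 0 0 0 0 0 0.02"

```text
time: 17.35
tool_pos: [0.5707, -0.0048, 0.0445]
ee_rot: [-1.568, -0.001, -1.335]
wrist_force: [-0.5, -0.2, -0.7]
width: 0.0344
```

```bash
python3 s.py
```

```text
17.35 [ 0.5707 -0.0048  0.0445] [-1.568  -0.001  -1.3353] F [-0.4696 -0.1958 -0.6645] T [-0.0671 -0.0062  0.2057] j6 1.227528225889428 t6 0.22648070007562637 yawdeg -76.50667886440783
```

>>> arm_command --series "0 0.048 0 0 0 0 0.02;0 0.048 0 0 0 0 0.02;0 0.048 0 0 0 0 0.02;0 0.048 0 0 0 0 0.02;0 0.048 0 0 0 0 0.02;0 0 0 0 0 0 0.02"

```text
time: 17.95
tool_pos: [0.5708, -0.0051, 0.0445]
ee_rot: [-1.568, -0.001, -1.58]
wrist_force: [-0.3, -0.0, -0.7]
width: 0.0342
```

```bash
python3 s.py
```

```text
17.95 [ 0.5708 -0.0051  0.0445] [-1.5678 -0.0007 -1.5805] F [-0.2689 -0.0332 -0.7117] T [-0.0841 -0.0197 -0.1732] j6 1.472661873993911 t6 0.0074613484321162105 yawdeg -90.55445094139667
```

>>> arm_command --series "0 0.036 0 0 0 0 0.02;0 0.034 0 0 0 0 0.02;0 0 0 0 0 0 0.02"

```text
time: 18.25
tool_pos: [0.5707, -0.0051, 0.0445]
ee_rot: [-1.568, -0.001, -1.649]
wrist_force: [0.3, -0.2, 0.5]
width: 0.0344
```

```bash
python3 s.py
```

```text
18.25 [ 0.5707 -0.0051  0.0445] [-1.5679 -0.0006 -1.6489] F [ 0.3297 -0.2367  0.5118] T [-0.0933  0.0302 -0.0162] j6 1.5410450219732852 t6 0.06581701571121812 yawdeg -94.47495236943239
```

>>> arm_command --series "0 0 0 0 0 0 0.06;0 0 0 0 0 0 0.06;0 0 0 0 0 0 0.06;0 0 0 0 0 0 0.06"

```text
time: 18.65
tool_pos: [0.5707, -0.0049, 0.0445]
ee_rot: [-1.568, -0.0, -1.645]
wrist_force: [-0.2, -0.1, 0.2]
width: 0.0593
```

```bash
python3 s.py; python3 v.py v10
```

```text
18.65 [ 0.5707 -0.0049  0.0445] [-1.568  -0.0002 -1.6452] F [-0.2407 -0.0923  0.2163] T [0.0193 0.0256 0.0124] j6 1.5372786047228029 t6 0.00037433456782309804 yawdeg -94.26038996212193
```

View pics/v10.png

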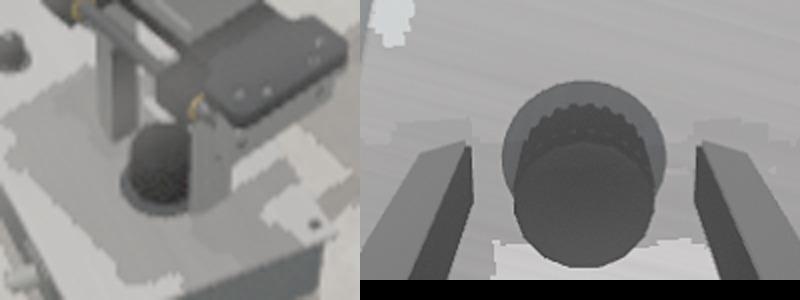

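>>> arm_command --series "0 0 0 0 -0.03 0 0.06;0 0 0 0 -0.03 0 0.06;0 0 0 0 -0.03 0 0.06;0 0 0 0.04 0 -0.019 0;0 0 0 0.04 0 -0.019 0;0 0 0 0.038 0 -0.019 0;0 0 0 0 0 0 0;0 0 0 0 0 0 0;0 0 0 0 0 0 0"

```text
time: 19.65
tool_pos: [0.5036, -0.121, 0.138]
ee_rot: [-1.567, -0.001, -1.641]
wrist_force: [0.3, 0.3, -0.3]
width: 0.0154
```

```bash
python3 s.py;  python3 - <<'E'
from h import *
p=robot.camera_params("wrist");t=robot.get_obs()["tool_pos"]
print(proj(p,t),proj(p,(.5052,-.1186,.076)))
w=robot.snapshot("wrist"); cv2.imwrite("pics/w11.png",np.clip((w/255.)**.6*255,0,255).astype(np.uint8))
s=robot.snapshot("scene")[90:230,170:350]; cv2.imwrite("pics/s11.png",cv2.resize(np.clip((s/255.)**.6*255,0,255).astype(np.uint8),None,fx=4,fy=4))
E
```

```text
19.65 [ 0.5036 -0.121   0.138 ] [-1.5673 -0.0014 -1.641 ] F [ 0.306   0.3366 -0.2913] T [ 0.0318  0.002  -0.0067] j6 1.2958991915165705 t6 -0.007580126111861318 yawdeg -94.02211743066405
[282.6356 236.8152] [279.0141 208.0444]
```

View pics/w11.png

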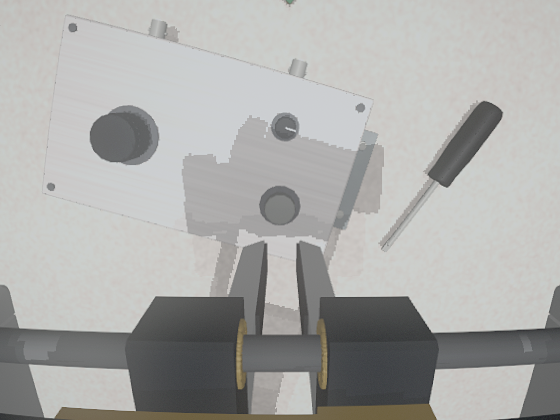

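View pics/s11.png

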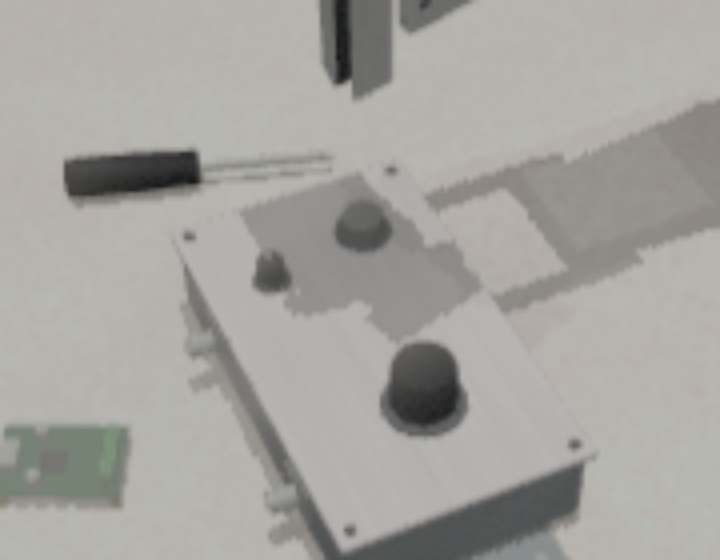

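>>> arm_command --series "0 0 0 -0.0025 0 0.0015 0;0 0 0 0 0.025 0 0;0 0 0 0 0.02 0 0;0 0 0 0 0.004 0 0;0 0 0 0 0 0 0"

```text
time: 20.25
tool_pos: [0.5088, -0.1136, 0.088]
ee_rot: [-1.566, -0.0, -1.632]
wrist_force: [0.0, -0.3, 0.7]
width: 0.0003
```

```bash
python3 s.py;  python3 - <<'E'
from h import *
p=robot.camera_params("wrist");t=robot.get_obs()["tool_pos"]
print(proj(p,t),proj(p,(.5052,-.1186,.076)),robot.get_obs()["width"])
w=robot.snapshot("wrist"); w=np.clip((w/255.)**.6*255,0,255).astype(np.uint8)[150:320,190:370]
s=robot.snapshot("scene")[90:190,200:320]; s=cv2.resize(np.clip((s/255.)**.6*255,0,255).astype(np.uint8),None,fx=3.3,fy=3.3)
w=cv2.resize(w,None,fx=2.2,fy=2.2); c=np.zeros((400,800,3),np.uint8); c[:s.shape[0],:s.shape[1]]=s; c[:w.shape[0],400:400+w.shape[1]]=w
cv2.imwrite("pics/c12.png",c)
E
```

```text
20.25 [ 0.5088 -0.1136  0.088 ] [-1.5657 -0.0004 -1.6321] F [ 0.0392 -0.2853  0.6521] T [0.0171 0.0268 0.0355] j6 1.302987182999729 t6 -0.0005273131682770327 yawdeg -93.51488278377462
[282.6287 236.8403] [290.6397 235.3338] 0.0003117149091863761
```

View pics/c12.png

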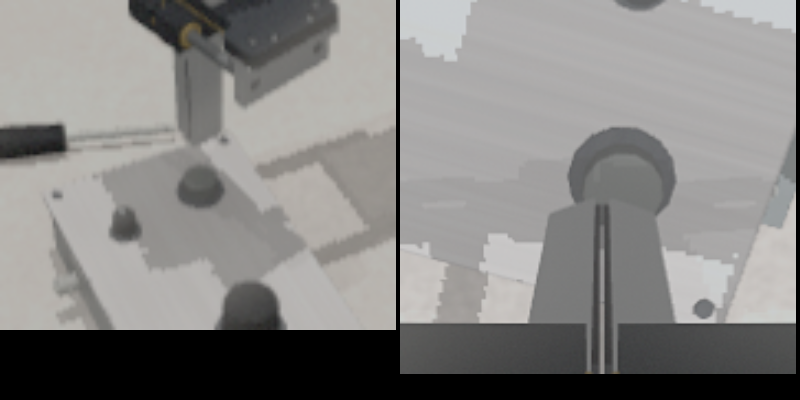

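>>> arm_command --series "0 0 0 0.005 0 -0.0035 0;0 0 0 0 0 0 0;0 0 0 0 0.012 0 0;0 0 0 0 0.012 0 0;0 0 0 0 0 0 0"

```text
time: 20.85
tool_pos: [0.5074, -0.1201, 0.0666]
ee_rot: [-1.558, -0.003, -1.633]
wrist_force: [-0.3, -0.1, 0.6]
width: 0.0006
```

```bash
python3 s.py
```

```text
20.85 [ 0.5074 -0.1201  0.0666] [-1.558  -0.0028 -1.6328] F [-0.2502 -0.1098  0.5741] T [-0.005   0.0246  0.0285] j6 1.2908491963482467 t6 0.0013810677410219796 yawdeg -93.55241947318146
```

>>> arm_command --series "-0.012 0 0 0 0 0 0;0 0 0 -0.0015 0 -0.002 0;0 0 0 0 0.006 0 0;0 0 0 0 0 0 0"

```text
time: 21.25
tool_pos: [0.505, -0.1182, 0.0593]
ee_rot: [-1.572, -0.002, -1.633]
wrist_force: [-0.1, -1.0, -0.3]
width: 0.0005
```

```bash
python3 s.py; python3 - <<'E'
from h import *
p=robot.camera_params("wrist");t=robot.get_obs()["tool_pos"]
print(proj(p,(.5052,-.1186,.076)),robot.get_obs()["width"])
w=robot.snapshot("wrist"); w=np.clip((w/255.)**.6*255,0,255).astype(np.uint8)[150:320,190:370]
s=robot.snapshot("scene")[110:190,210:310]; s=cv2.resize(np.clip((s/255.)**.5*255,0,255).astype(np.uint8),None,fx=4,fy=4)
w=cv2.resize(w,None,fx=2.2,fy=2.2); c=np.zeros((400,800,3),np.uint8); c[:s.shape[0],:s.shape[1]]=s; c[:w.shape[0],400:400+w.shape[1]]=w
cv2.imwrite("pics/c13.png",c)
E
```

```text
21.25 [ 0.505  -0.1182  0.0593] [-1.5724 -0.0023 -1.6329] F [-0.0508 -0.9533 -0.3059] T [0.0071 0.0176 0.0142] j6 1.2958654452175902 t6 0.0015428367260028608 yawdeg -93.55931244090966
[283.4214 246.6276] 0.00046687617935445524
```

View pics/c13.png

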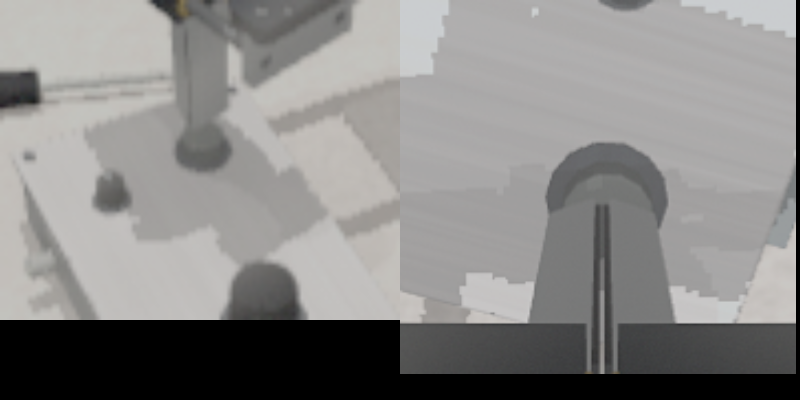

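>>> arm_command --series "0 0 0 0 0.004 0 0;0 0 0 0 0 0 0"

```text
time: 21.55
tool_pos: [0.5059, -0.1186, 0.0564]
ee_rot: [-1.57, -0.003, -1.633]
wrist_force: [-1.1, 0.0, 0.9]
width: 0.0001
```

>>> arm_command --series "0 0 0 0 0.002 0 0;0 0 0 0 0 0 0"

```text
time: 21.75
tool_pos: [0.506, -0.1186, 0.0543]
ee_rot: [-1.57, -0.003, -1.633]
wrist_force: [0.4, -0.2, -0.6]
width: 0.0007
```

>>> arm_command --series "0 0 0 0 0.002 0 0;0 0 0 0 0 0 0"

```text
time: 21.95
tool_pos: [0.5061, -0.1186, 0.0522]
ee_rot: [-1.569, -0.003, -1.633]
wrist_force: [0.3, -0.5, 0.0]
width: 0.0003
```

>>> arm_command --series "0 0 0 0 0.002 0 0;0 0 0 0 0 0 0"

```text
time: 22.15
tool_pos: [0.5061, -0.1187, 0.0501]
ee_rot: [-1.569, -0.003, -1.633]
wrist_force: [0.0, 0.4, -0.2]
width: 0.0007
```

>>> arm_command --series "0 0 0 0 0.0015 0 0;0 0 0 0 0 0 0"

```text
time: 22.35
tool_pos: [0.5061, -0.1187, 0.0484]
ee_rot: [-1.569, -0.003, -1.633]
wrist_force: [-0.2, 0.5, -0.5]
width: 0.0003
```

>>> arm_command --series "0 0 0 0 0.0015 0 0;0 0 0 0 0 0 0"

```text
time: 22.55
tool_pos: [0.5061, -0.1187, 0.0468]
ee_rot: [-1.569, -0.003, -1.633]
wrist_force: [0.4, 0.3, -0.0]
width: 0.0004
```

>>> arm_command --series "0 0 0 0 0.0015 0 0;0 0 0 0 0 0 0"

```text
time: 22.75
tool_pos: [0.5065, -0.1188, 0.0459]
ee_rot: [-1.568, -0.003, -1.633]
wrist_force: [-1.4, 0.6, 1.2]
width: 0.0005
```

>>> arm_command --series "0 0 0 0 0.0015 0 0;0 0 0 0 0 0 0"

```text
time: 22.95
tool_pos: [0.5065, -0.1188, 0.045]
ee_rot: [-1.568, -0.004, -1.633]
wrist_force: [-1.6, 1.1, 3.5]
width: 0.0005
```

>>> arm_command --series "0 0 0 0 0.0025 0 0;0 0 0 0 0 0 0"

```text
time: 23.15
tool_pos: [0.5066, -0.1189, 0.0431]
ee_rot: [-1.568, -0.004, -1.633]
wrist_force: [-1.3, -0.1, 4.1]
width: 0.0005
```

>>> arm_command --series "0 0 0 0 0.0015 0 0;0 0 0 0 0 0 0"

```text
time: 23.35
tool_pos: [0.5066, -0.1189, 0.042]
ee_rot: [-1.568, -0.004, -1.633]
wrist_force: [-1.4, 0.5, 4.6]
width: 0.0002
```

>>> arm_command --series "0 0 0 0 0.0015 0 0;0 0 0 0 0 0 0"

```text
time: 23.55
tool_pos: [0.5066, -0.1189, 0.0416]
ee_rot: [-1.567, -0.004, -1.633]
wrist_force: [-1.8, 0.3, 4.8]
width: 0.0005
```

>>> arm_command --series "0 0 0 0 0.0025 0 0;0 0 0 0 0.0015 0 0"

```text
time: 23.75
tool_pos: [0.5067, -0.1189, 0.0413]
ee_rot: [-1.567, -0.004, -1.633]
wrist_force: [-3.5, 1.6, 9.4]
width: 0.0004
```

>>> arm_command --series "0 0 0 0 0.002 0 0;0 0 0 0 0 0 0"

```text
time: 23.95
tool_pos: [0.5066, -0.1189, 0.042]
ee_rot: [-1.566, -0.005, -1.633]
wrist_force: [-3.1, 0.4, 5.1]
width: 0.0007
```

Force rose to 9.4 N and travel stopped, so the key is fully in. Retreating straight up.

>>> arm_command --series "0 0 0 0 -0.005 0 0;0 0 0 0 -0.01 0 0;0 0 0 0 -0.03 0 0;0 0 0 0 -0.03 0 0;0 0 0 0 -0.03 0 0;0 0 0 0 -0.03 0 0;0 0 0 0 0 0 0;0 0 0 0 0 0 0"

```text
time: 24.75
tool_pos: [0.5057, -0.1181, 0.1788]
ee_rot: [-1.569, -0.003, -1.633]
wrist_force: [-0.8, 0.1, -0.3]
width: 0.0005
```

```bash
python3 s.py; python3 - <<'E'
from h import *
p=robot.camera_params("wrist")
w=robot.snapshot("wrist"); cv2.imwrite("pics/w14.png",np.clip((w/255.)**.6*255,0,255).astype(np.uint8))
s=robot.snapshot("scene")[100:280,170:350]; s=cv2.resize(np.clip((s/255.)**.6*255,0,255).astype(np.uint8),None,fx=3.3,fy=3.3)
cv2.imwrite("pics/s14.png",s)
E
```

```text
24.75 [ 0.5057 -0.1181  0.1788] [-1.5694 -0.0033 -1.6327] F [-0.7844  0.0958 -0.2784] T [0.0133 0.0123 0.0412] j6 1.295820121892366 t6 0.0006014921382302418 yawdeg -93.54782005072106
```

View pics/w14.png

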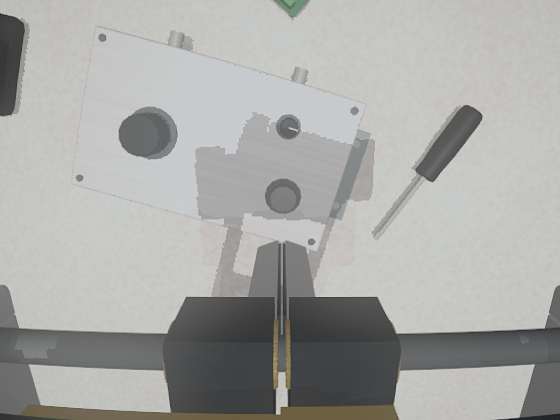

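View pics/s14.png

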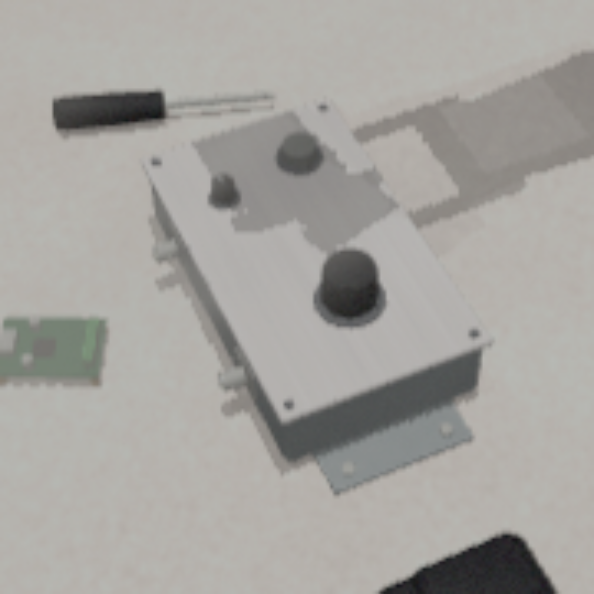

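The key is back up at wrist pixel (283,196), and the trim line, board, screwdriver and mouse look unmoved. The arm is clear, so I'm handing in.

```bash
python3 -c "
from bench import robot
print(robot.close_job())"
```

```text
the job is handed in; nothing more can be done
None
```

The selector is set to the fourth click, the load key was pressed and came back up, and the job was handed in at about 25 s. No verdict came back, so all of this rests on my own readings.

- **End stop:** I turned the selector anticlockwise two clicks until the torque kept rising at about 8 N m/rad. It peaked near 0.4 N m including the click torque, under the 0.5 N m limit. I then eased it back into the end click and let go.
- **Fourth click:** I re-gripped and turned clockwise. The torque reversed at about -35°, -55° and -75°, so clicks are about 20° apart. I let go at -94.5° with near-zero torque. The knob has no mark, so the camera could not confirm the click count separately.
- **Load key:** I pressed until the travel stopped after about 5 mm and the force passed the spring's 5 N, reaching 9.4 N. Then I withdrew straight up.
- **Last checks:** The final pictures show the key up. By eye, the trim knob, mouse, board and screwdriver are where they were. The gripper is clear, with wrist force near zero.

**What disagreed:** The fingertips sat about 25–30 mm higher than the reported TCP, so my first close went above the knob and touched nothing. After that I set the gripper height from the pictures and the force readings. Short moves also drifted by a few mm, which I corrected each time.

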